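# Put the forming plugs back in their ring stands

### The arm

A 6-joint arm with a two-finger parallel gripper is mounted at the origin on the work surface. World frame = base frame: x ahead of the robot, y to its left, z up, the work surface at z = 0. Lengths are in mm, angles in rad, forces in N, time in s.
With the tool pointing down it reaches from about 300 to 950 mm from the base axis. Payload 3.1 kg.
Tool frame: the origin (TCP) lies at the very end of the fingers, on their centre line; the grasp point (between the pads) lies 19 mm behind it; z points along the fingers, y is the line along which they close (so a half turn about z gives the same grasp; the last joint's range is limited). The gripper opens to 85 mm and grips with 20 to 120 N. Pads are 22 mm wide; open, the fingers measure 114 mm over their backs; the gripper's body (76 mm by 85 mm) begins 54 mm behind the grasp point. The pads swing forward as they close: fully open they stand 13 mm farther back than shut.
Start: joints at [1.043, 0.308, 1.634, -0, 1.2, -0.07], TCP at [276.26, 560.636, 231.272] pointing down, gripper open.
Joint ranges: [-3.06, 3.06], [-0.79, 1.96], [0.05, 2.63], [-1.19, 4.34], [0.05, 2.64], [-2.94, 2.94]. Speed limits (rad/s): [2.79, 2.79, 3.14, 3.14, 3.14, 3.14].

### API

Orientations are given as a rotation vector (axis times angle).
In Python, from cell import monitor, optics, workorder, spotter gives the robot as it stands.
- The arm moves only by the shell command python3 -m creep 'ROWS' [FORCE]. ROWS is text: rows parted by semicolons, each of 5 numbers parted by spaces: the closure, from -1 (fully open) to 1 (shut), so that 0 is half open, then the shift along the tool's x, y, z in cm, then the turn about the tool's z in rad. In form: gripper tx ty tz roll; .... A call has exactly 8 rows; each row is the pose to reach, as a shift and turn from the pose commanded when the call began, along the tool's axes at that moment; what a row does not reach only later rows make up. A row lasts 1/10 s, in which the tool goes at most 50 mm and 8.59 degrees, less where a joint would pass 70% of its speed; a pose out of reach is approached as far as the arm can. A call with a gripper value outside its range is refused whole. The fingers move at their own pace and stop on an object; FORCE is the grip in N (left out, the last holds). Time passes only in rows, so rows that repeat a pose let the fingers close, or fill a call up. It gives the time, the measured TCP pose, the force, the opening and the grip force at its end, in the units of the state.
- monitor.observe(): the state, without advancing time (a new reading comes with each control period).
- optics.read_camera(name): name is "scene" or "top" or "wrist"; returns (picture, depth): 384x512x3 uint8, blue, green, red; 384x512 float32, mm along the optical axis (not along the pixel's ray), 0 where there is no reading.
- optics.camera_info(name): a dict with "fx", "fy", "cx", "cy" (pixels), "dist" ([k1, k2, p1, p2, k3] as OpenCV has them; the pictures are not rectified), "rvec" (rotation vector, rad) and "tvec" (3), from world to camera coordinates, as OpenCV has them; the wrist camera has in their place "hand_eye" (4x4, takes a point from camera to tool coordinates, whose origin is the TCP and whose axes are the flange's). Camera axes: x right, y down, z forward; pixel columns grow to the right and rows downward; lengths in mm; the calibration is good to about 2 mm. A picture is of the moment at which its call begins: read the wrist's pose just before it. camera_info takes no time and is no camera call.
- workorder.close_job(): hands the job in; it is judged then, once.
Trained networks look in the newest picture that a camera, given by its name, has taken for a name from the list of things; names that differ only in an ending like _2 or _b are one class to them, and where a whole thing is asked for, a point or a joint stands for the part that bears it (a point fixed in the world has none). Each returns a list of dicts, best first, with "score" (0 to 1); they miss things now and then, are a little off and sometimes report something else, mostly with a low value. They report only what shows in the picture. A call takes as long as a camera call. They do not tell look-alikes from the thing itself.
- spotter.spot_in(camera, target): "bbox" ([centre column, centre row, width, height] in pixels, round what is visible of it).
- spotter.silhouettes(camera, target): "region" (384x512 bool, what is visible of it) and "bbox" ([centre column, centre row, width, height] in pixels, round what is visible of it).
The state is a dict: "time": time; "qpos": joint angles; "qd": joint speeds; "effort": joint torques, N m; "tool_pos": TCP position; "tcp_rot": TCP orientation; "contact_force": force on the tool from outside, world axes, zero at the start; "moment": the same for the moment, N m; "width": opening from 0.0 (shut) to 1.0 (fully open); "grip_force": force on a finger pad.
Only numpy, scipy, OpenCV 4.12 (cv2) and the standard library are available. Lean on these libraries where they do the work, as an engineer would, in place of code of your own. Each camera call takes 0.05 s, during which the arm holds its last target. There are 200 camera calls.

### The job

Put each of the four wooden forming plugs, dome down, into the ring stand of its own colour, so that it stands upright with its flange resting flush on the rim. Lower the plugs in rather than dropping them, and leave the small bowl of black pellets and the paste jar where they are.

Things in the scene. Friction and masses are not known exactly. Their poses are not given: they have to be found in the camera images.
- plug_red: loose turned-wood forming plug, 78 mm tall, standing dome down, with a red painted flange. Origin: centre of its underside, z up along its axis. From the underside up: flat foot 22 mm across, rounded dome widening to 36 mm across at 16 mm and straight up to 22 mm; red flange 56 mm across from 22 to 28 mm; plain stem 22 mm across from 28 to 78 mm (grip it here). About 80 g, give or take a third. Round: yaw has no meaning
- stand_red: fixed ring stand, wood below and painted red on its upper part, 30 mm high, 70 mm across outside, round hole 44 mm across open right through. Origin: centre of its underside on the table, z up. The red plug's dome goes into the hole (4 mm play all round) until its flange lies on the stand's rim, the plug's underside then being 8 mm above the table
- plug_yellow: loose turned-wood forming plug, 78 mm tall, standing dome down, with a yellow painted flange. Origin: centre of its underside, z up along its axis. From the underside up: flat foot 32 mm across, rounded dome widening to 46 mm across at 16 mm and straight up to 22 mm; yellow flange 66 mm across from 22 to 28 mm; plain stem 22 mm across from 28 to 78 mm (grip it here). About 110 g, give or take a third. Round: yaw has no meaning
- stand_yellow: fixed ring stand, wood below and painted yellow on its upper part, 30 mm high, 80 mm across outside, round hole 54 mm across open right through. Origin: centre of its underside on the table, z up. The yellow plug's dome goes into the hole (4 mm play all round) until its flange lies on the stand's rim, the plug's underside then being 8 mm above the table
- plug_green: loose turned-wood forming plug, 78 mm tall, standing dome down, with a green painted flange. Origin: centre of its underside, z up along its axis. From the underside up: flat foot 42 mm across, rounded dome widening to 56 mm across at 16 mm and straight up to 22 mm; green flange 76 mm across from 22 to 28 mm; plain stem 22 mm across from 28 to 78 mm (grip it here). About 140 g, give or take a third. Round: yaw has no meaning
- stand_green: fixed ring stand, wood below and painted green on its upper part, 30 mm high, 90 mm across outside, round hole 64 mm across open right through. Origin: centre of its underside on the table, z up. The green plug's dome goes into the hole (4 mm play all round) until its flange lies on the stand's rim, the plug's underside then being 8 mm above the table
- plug_blue: loose turned-wood forming plug, 78 mm tall, standing dome down, with a blue painted flange. Origin: centre of its underside, z up along its axis. From the underside up: flat foot 52 mm across, rounded dome widening to 66 mm across at 16 mm and straight up to 22 mm; blue flange 86 mm across from 22 to 28 mm; plain stem 22 mm across from 28 to 78 mm (grip it here). About 170 g, give or take a third. Round: yaw has no meaning
- stand_blue: fixed ring stand, wood below and painted blue on its upper part, 30 mm high, 100 mm across outside, round hole 74 mm across open right through. Origin: centre of its underside on the table, z up. The blue plug's dome goes into the hole (4 mm play all round) until its flange lies on the stand's rim, the plug's underside then being 8 mm above the table
- pellet_bowl: bystander: small loose dark wooden bowl of black pellets, 70 mm across, 30 mm high, origin at the centre of its underside
- paste_jar: bystander: small loose amber glass jar with a white cap, 50 mm across, 55 mm high, origin at the centre of its underside
Mind the look-alikes: they are no part of the job. Leave any pink or purple look-alike of the plug_yellow alone.

How it is judged:
By the outcome, as a careful person would: the job done as asked, in the order asked, and still so for the second after the job is handed in, with the robot touching nothing.
It also fails if it takes over 106 s, if anything falls off the work surface, if the arm or the gripper's body presses on something with over 40 N, if the wrist force passes 120 N, or if a joint passes its speed limit or range.

## Working session

There is one attempt and no reset: what is moved stays moved. The work goes in short steps, Python scripts to look and compute and a shell command to move; the robot and the scene stay as the last step left them, time stands still between calls to the robot, and variables do not carry over. Pictures are saved under pics/ and viewed, at most 14 in all, crops included, and the job is handed in when it is done.

```bash
ls; mkdir -p pics; python3 - <<'E'
from cell import monitor, optics
import cv2
s=monitor.observe();print(s['time'],s['tool_pos'],s['tcp_rot'],s['width'])
for c in("top","scene"):
    p,d=optics.read_camera(c);cv2.imwrite(f"pics/{c}0.png",p);print(optics.camera_info(c))
print(optics.camera_info("wrist"))
E
```

```text
pics
0.0 [275.84439926 559.92411987 230.05269783] [-0.712691   -3.05899399  0.00341419] 1.0013534403047029
{'fx': 448.1435128815421, 'fy': 448.1435128815421, 'cx': 255.70579692131284, 'cy': 192.27575343326498, 'dist': array([-0.11589625,  0.        ,  0.        ,  0.        ,  0.        ]), 'rvec': array([ 2.1597754 , -2.1715211 ,  0.09239164]), 'tvec': array([   5.2506326 ,  438.94464411, 1192.90398059])}
{'fx': 420.3694938965653, 'fy': 420.3694938965653, 'cx': 242.36658090988323, 'cy': 196.36990387528434, 'dist': array([-0.03944702,  0.        ,  0.        ,  0.        ,  0.        ]), 'rvec': array([ 1.28498722,  2.07402472, -1.02831598]), 'tvec': array([ 182.3330397 , -201.90773497, 1332.92082727])}
{'fx': 278.1398709471227, 'fy': 278.1398709471227, 'cx': 254.04499874346482, 'cy': 194.80338713381198, 'dist': array([-0.06415968,  0.        ,  0.        ,  0.        ,  0.        ]), 'hand_eye': array([[ 8.96527932e-07, -9.46046697e-01, -3.24030317e-01,
         8.41746396e+01],
       [ 9.99999769e-01, -2.19297424e-04,  6.43032829e-04,
         1.52788594e-01],
       [-6.79398098e-04, -3.24030243e-01,  9.46046479e-01,
        -1.43752010e+02],
       [ 0.00000000e+00,  0.00000000e+00,  0.00000000e+00,
         1.00000000e+00]])}
```

View pics/top0.png

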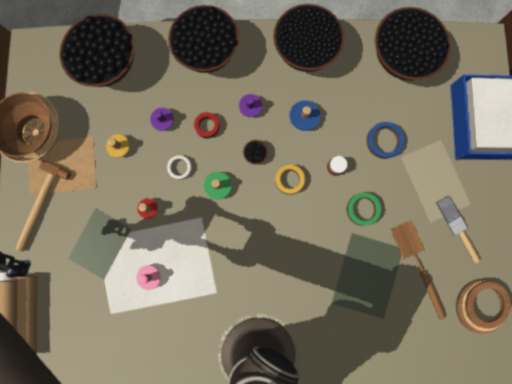

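View pics/scene0.png

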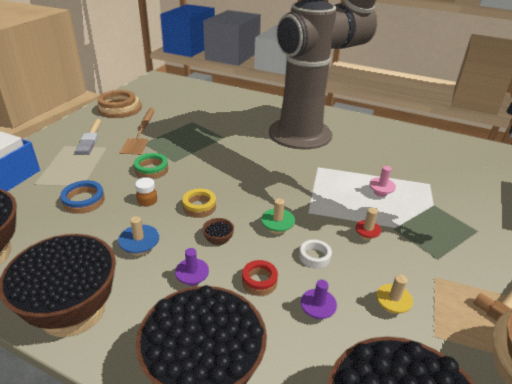

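```bash
cat > h.py <<'E'
import numpy as np, cv2
from scipy.spatial.transform import Rotation as R
from cell import monitor, optics, spotter
HUE={'red':[(0,6),(174,180)],'yellow':[(19,30)],'green':[(45,85)],'blue':[(100,118)]}
def shot(c,save=None):
    s=monitor.observe(); p,d=optics.read_camera(c); i=optics.camera_info(c)
    if save: cv2.imwrite(f'pics/{save}.png',p)
    if c=='wrist':
        T=np.eye(4);T[:3,:3]=R.from_rotvec(s['tcp_rot']).as_matrix();T[:3,3]=s['tool_pos'];T=T@i['hand_eye']
        Rc,o=T[:3,:3],T[:3,3]
    else:
        Rc=R.from_rotvec(i['rvec']).as_matrix().T;o=-Rc@i['tvec']
    return p,d,i,Rc,o
def rays(sh,uv):
    p,d,i,Rc,o=sh
    K=np.array([[i['fx'],0,i['cx']],[0,i['fy'],i['cy']],[0,0,1]])
    n=cv2.undistortPoints(np.float64(uv).reshape(-1,1,2),K,i['dist']).reshape(-1,2)
    return np.c_[n,np.ones(len(n))]@Rc.T
def onz(sh,uv,z):
    r=rays(sh,uv);return sh[4]+r*((z-sh[4][2])/r[:,2])[:,None]
def cloud(sh,mask):
    v,u=np.nonzero(mask&(sh[1]>0)); return sh[4]+rays(sh,np.c_[u,v])*sh[1][v,u][:,None]
def colour(p,col):
    h=cv2.cvtColor(p,cv2.COLOR_BGR2HSV);m=np.zeros(p.shape[:2],bool)
    for a,b in HUE[col]: m|=(h[...,0]>=a)&(h[...,0]<=b)
    return m&(h[...,1]>130)&(h[...,2]>60)
def tri(s1,u1,s2,u2):
    A=np.zeros((3,3));b=np.zeros(3)
    for s,u in((s1,u1),(s2,u2)):
        r=rays(s,[u])[0];r/=np.linalg.norm(r);P=np.eye(3)-np.outer(r,r);A+=P;b+=P@s[4]
    return np.linalg.solve(A,b)
def ellc(m):
    "centre of the outer outline: hull of mask, ellipse fit"
    c=np.vstack(cv2.findContours(m.astype(np.uint8),0,1)[0]);e=cv2.fitEllipse(cv2.convexHull(c));return e
E
cat > m.py <<'E'
from h import *
sh={c:shot(c) for c in('top','scene')}
for col in HUE:
    for k in('plug','stand'):
        es={}
        for c in sh:
            L=spotter.silhouettes(c,f'{k}_{col}');cm=colour(sh[c][0],col);best=None
            for x in L:
                m=cv2.dilate(x['region'].astype(np.uint8),np.ones((3,3)))>0
                m&=cm
                f=m.sum()/x['region'].sum()
                if f>.25 and m.sum()>30 and (best is None or x['score']>best[0]): best=(x['score'],m,f)
            if best is None: print(col,k,c,'none',[(round(x['score'],2),np.round(x['bbox'])) for x in L]);continue
            e=ellc(best[1]);es[c]=e[0];P=cloud(sh[c],best[1])
            print(col,k,c,'sc %.2f'%best[0],'px',np.round(e[0],1),'onz',np.round(onz(sh[c],[e[0]],28 if k=='plug' else 30)[0]),'zcloud',np.round(np.percentile(P[:,2],[10,50,90])))
        if len(es)==2:print('   TRI',np.round(tri(sh['top'],es['top'],sh['scene'],es['scene']),1))
E
python3 m.py
```

```text
red plug top sc 0.84 px [147.4 208.1] onz [397. 297.  28.] zcloud [25. 28. 31.]
red plug scene sc 0.61 px [367.9 228.7] onz [402. 300.  28.] zcloud [25. 27. 28.]
   TRI [397.  298.8  23.4]
red stand top sc 0.78 px [206.4 124.2] onz [627. 137.  30.] zcloud [19. 30. 33.]
red stand scene sc 0.76 px [259.3 274.6] onz [635. 142.  30.] zcloud [22. 28. 30.]
   TRI [628.6 138.8  22. ]
yellow plug top sc 0.65 px [117.7 145.5] onz [571. 384.  28.] zcloud [25. 28. 32.]
yellow plug scene sc 0.66 px [393.9 298.2] onz [576. 386.  28.] zcloud [25. 27. 29.]
   TRI [571.6 386.3  23.4]
yellow stand top sc 0.71 px [289.9 178.8] onz [474. -90.  30.] zcloud [19. 30. 33.]
yellow stand scene none []
green plug top sc 0.79 px [217.5 185. ] onz [459. 106.  28.] zcloud [26. 28. 31.]
green plug scene sc 0.79 px [277.6 219.3] onz [463. 110.  28.] zcloud [25. 27. 28.]
   TRI [458.9 107.4  23.9]
green stand top sc 0.69 px [364.3 208.5] onz [ 392. -289.   30.] zcloud [27. 31. 33.]
green stand scene sc 0.73 px [150.4 162.7] onz [ 401. -281.   30.] zcloud [23. 28. 30.]
   TRI [ 392.3 -290.    22.7]
blue plug top sc 0.83 px [304.8 115.2] onz [ 651. -133.   28.] zcloud [26. 29. 32.]
blue plug scene sc 0.72 px [138.4 238.4] onz [ 656. -128.   28.] zcloud [25. 26. 28.]
   TRI [ 651.6 -133.2   22.6]
blue stand top sc 0.81 px [385.8 139.4] onz [ 582. -355.   30.] zcloud [28. 31. 33.]
blue stand scene sc 0.87 px [ 81.2 193.4] onz [ 591. -347.   30.] zcloud [23. 28. 30.]
   TRI [ 583.3 -356.8   21.8]
```

```bash
cat > go.py <<'E'
import sys
from h import *
s=monitor.observe();t=np.array([float(a) for a in sys.argv[1:4]])
Rt=R.from_rotvec(s['tcp_rot']).as_matrix();d=Rt.T@(t-s['tool_pos'])/10
print('t %.2f'%s['time'],np.round(s['tool_pos'],1),'w %.2f'%s['width'],'shift',np.round(d,2),'rows>=',np.ceil(np.linalg.norm(d)/5),'x-axis',np.round(Rt[:,0],3),'z-axis',np.round(Rt[:,2],3))
E
cat > w.py <<'E'
"wrist: w.py name col:k ..."
import sys
from h import *
sh=shot('wrist',sys.argv[1])
s=monitor.observe();print('t %.2f'%s['time'],np.round(s['tool_pos'],1))
for a in sys.argv[2:]:
    col,k=a.split(':');L=spotter.silhouettes('wrist',f'{k}_{col}');cm=colour(sh[0],col)
    for x in L:
        m=(cv2.dilate(x['region'].astype(np.uint8),np.ones((3,3)))>0)&cm
        if m.sum()<.2*x['region'].sum() or m.sum()<60: continue
        P=cloud(sh,m);zt=np.median(P[:,2]);z=28 if k=='plug' else 30
        # outline of the top face: only points within 4 mm of the top height
        Q=P[abs(P[:,2]-zt)<5]
        H=cv2.convexHull(Q[:,:2].astype(np.float32));(cx,cy),r=cv2.minEnclosingCircle(H)
        e=ellc(m)
        print(a,'%.2f'%x['score'],'px',np.round(e[0]),'outline@z',np.round(onz(sh,[e[0]],z)[0],1),'cloudcircle',np.round([cx,cy],1),'diam %.0f'%(2*r),'z',np.round(np.percentile(P[:,2],[10,50,90])))
E
python3 go.py 397 298 180
```

```text
t 1.00 [276.3 560.6 231.3] w 1.00 shift [-22.44 -18.23   5.13] rows>= 6.0 x-axis [-0.897  0.442 -0.   ] z-axis [ 0.  0. -1.]
```

```bash
python3 -m creep '-1 -22.4 -18.2 5.1 0; -1 -22.4 -18.2 5.1 0; -1 -22.4 -18.2 5.1 0; -1 -22.4 -18.2 5.1 0; -1 -22.4 -18.2 5.1 0; -1 -22.4 -18.2 5.1 0; -1 -22.4 -18.2 5.1 0; -1 -22.4 -18.2 5.1 0' 40; python3 w.py w1 red:plug
```

```text
time: 1.8
tool_pos: [397.2, 297.8, 180.4]
tcp_rot: [-0.717, -3.058, -0.001]
contact_force: [-0.2, 1.3, 0.3]
width: 0.996
grip_force: 0.0
t 1.85 [397.  298.8 180.6]
red:plug 0.93 px [254. 178.] outline@z [395.6 299.6  28. ] cloudcircle [396.  299.6] diam 55 z [28. 29. 30.]
```

View pics/w1.png

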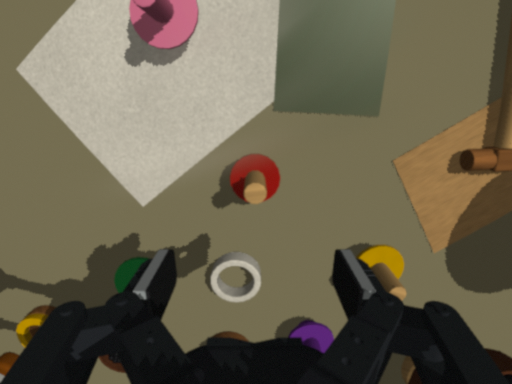

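```bash
python3 -m creep '-1 0.1 0.1 4 0; -1 0.1 0.1 8 0; -1 0.1 0.1 11.5 0; -1 0.1 0.1 14.2 0; -1 0.1 0.1 14.2 0; 1 0.1 0.1 14.2 0; 1 0.1 0.1 14.2 0; 1 0.1 0.1 14.2 0' 40; python3 go.py 628 138 150
```

```text
time: 2.7
tool_pos: [397.8, 301.1, 40.3]
tcp_rot: [0.711, 3.057, 0.005]
contact_force: [0.2, -0.3, -0.9]
width: 0.514
grip_force: 0.0
t 2.70 [397.8 301.1  40.3] w 0.51 shift [-27.88  -4.44 -10.93] rows>= 7.0 x-axis [-0.897  0.441 -0.002] z-axis [ 0.004  0.002 -1.   ]
```

```bash
python3 -m creep '1 0 0 0 0; 1 0 0 0 0; 1 0 0 0 0; 1 0 0 0 0; 1 0 0 0 0; 1 0 0 0 0; 1 0 0 -3 0; 1 0 0 -7 0' 40; python3 go.py 628 138 160
```

```text
time: 3.5
tool_pos: [393.8, 298.0, 106.6]
tcp_rot: [-0.712, -3.055, 0.008]
contact_force: [0.7, 0.4, 0.0]
width: 0.25
grip_force: 39.3
t 3.50 [393.8 298.  106.6] w 0.25 shift [-28.06  -4.03  -5.42] rows>= 6.0 x-axis [-0.897  0.442  0.004] z-axis [-0.006 -0.004 -1.   ]
```

```bash
python3 -m creep '1 -3 0 -5 0; 1 -34 -4 -7 0; 1 -34 -4 -7 0; 1 -34 -4 -7 0; 1 -34 -4 -7 0; 1 -34 -4 -7 0; 1 -34 -4 -7 0; 1 -34 -4 -7 0' 40; python3 w.py w2 red:stand
```

```text
time: 4.3
tool_pos: [687.5, 109.7, 178.5]
tcp_rot: [0.717, 3.055, -0.001]
contact_force: [0.1, 0.5, -0.0]
width: 0.243
grip_force: 39.3
t 4.35 [688.4 109.  178.4]
red:stand 0.84 px [253. 115.] outline@z [625.7 140.1  30. ] cloudcircle [626.5 139.6] diam 69 z [30. 31. 32.]
```

View pics/w2.png

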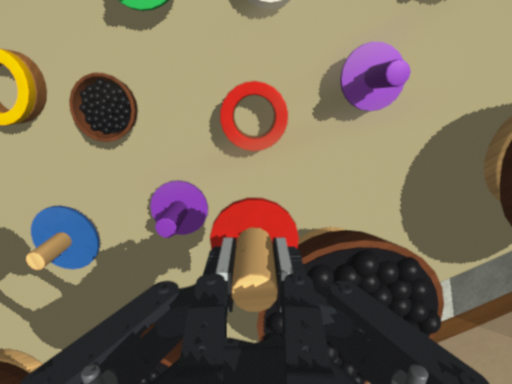

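```bash
python3 -m creep '1 3.5 0 2 0; 1 6.5 0 5 0; 1 6.5 0 7.5 0; 1 6.5 0 7.5 0; 1 6.5 0 7.5 0; 1 6.5 0 7.5 0; 1 6.5 0 7.5 0; 1 6.5 0 7.5 0' 40; python3 go.py 626.3 139.8 46;python3 w.py w3 red:stand red:plug;python3 go.py 626.3 139.8 46
```

```text
time: 5.2
tool_pos: [626.7, 142.3, 104.9]
tcp_rot: [0.713, 3.057, 0.002]
contact_force: [0.3, 0.4, -0.4]
width: 0.244
grip_force: 39.3
t 5.20 [626.7 142.3 104.9] w 0.24 shift [-0.06 -0.25  5.89] rows>= 2.0 x-axis [-0.897  0.442 -0.002] z-axis [ 0.003  0.001 -1.   ]
t 5.25 [626.4 142.2 104.5]
red:stand 0.80 px [251. 202.] outline@z [623.7 141.3  30. ] cloudcircle [625.4 140.4] diam 68 z [30. 31. 32.]
red:plug 0.57 px [254. 235.] outline@z [653.1 129.3  28. ] cloudcircle [625.1 143.2] diam 55 z [93. 94. 95.]
t 5.35 [625.9 142.2 103.9] w 0.24 shift [-0.14 -0.2   5.79] rows>= 2.0 x-axis [-0.897  0.442 -0.001] z-axis [ 0.001  0.    -1.   ]
```

View pics/w3.png

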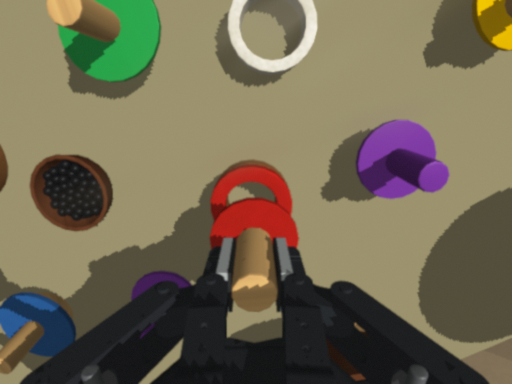

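```bash
python3 -m creep '1 -0.15 -0.25 0 0; 1 -0.15 -0.25 2 0; 1 -0.15 -0.25 3.5 0; 1 -0.15 -0.25 4.5 0; 1 -0.15 -0.25 5.2 0; 1 -0.15 -0.25 5.6 0; 1 -0.15 -0.25 5.8 0; 1 -0.15 -0.25 5.8 0' 40; python3 go.py 626.3 139.8 46;
```

```text
time: 6.15
tool_pos: [624.7, 139.2, 47.5]
tcp_rot: [-0.712, -3.057, 0.002]
contact_force: [-6.1, -1.4, 11.5]
width: 0.242
grip_force: 40.3
t 6.15 [624.7 139.2  47.5] w 0.24 shift [-0.12  0.13  0.15] rows>= 1.0 x-axis [-0.897  0.442  0.003] z-axis [-0.003 -0.001 -1.   ]
```

```bash
python3 -m creep '1 0.15 0 0 0; 1 0.15 0 0 0; 1 0.15 0 0 0; 1 0.15 0 0 0; 1 0.15 0 0 0; 1 0.15 0 0 0; 1 0.15 0 0 0; 1 0.15 0 0 0' 40; python3 w.py w4 red:plug
```

```text
time: 6.95
tool_pos: [624.6, 139.2, 47.6]
tcp_rot: [0.712, 3.06, -0.002]
contact_force: [-3.7, -2.8, 9.3]
width: 0.246
grip_force: 40.0
t 7.00 [624.6 139.2  47.5]
red:plug 0.97 px [253. 235.] outline@z [624.3 139.2  28. ] cloudcircle [621.  140.4] diam 56 z [34. 37. 38.]
```

```bash
python3 - <<'E'
import cv2
p=cv2.imread('pics/w4.png')[140:340,150:360];cv2.imwrite('pics/w4c.png',cv2.resize(p,None,fx=2.8,fy=2.8,interpolation=cv2.INTER_CUBIC))
from h import *
sh=shot('wrist')
m=colour(sh[0],'red');m[:, :180]=0;m[:,330:]=0;P=cloud(sh,m);P=P[(P[:,2]>25)]
x=P-P.mean(0);print(np.linalg.svd(x,full_matrices=False)[2][2],P.mean(0))
E
```

```text
[-0.07406156  0.05982791  0.99545744] [611.4515266  147.97103036  34.66843919]
```

View pics/w4c.png

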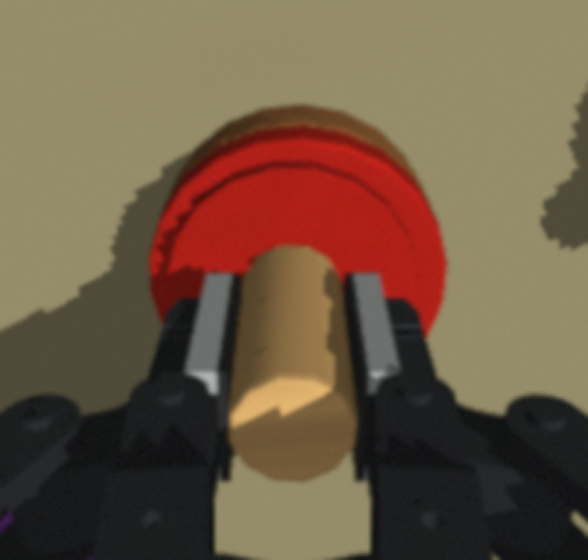

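```bash
python3 -m creep '0.3 0 0 0 0; -1 0 0 0 0; -1 0 0 0 0; -1 0 0 0 0; -1 0 0 0 0; -1 0 0 -3 0; -1 0 0 -8 0; -1 0 0 -13 0'; python3 -m creep '-1 -6 0 0 0; -1 -6 0 0 0; -1 -6 0 0 0; -1 -6 0 0 0; -1 -6 0 0 0; -1 -6 0 0 0; -1 -6 0 0 0; -1 -6 0 0 0' | head -2; python3 w.py w5 red:plug red:stand; python3 - <<'E'
import cv2
from h import *
sh=shot('wrist');m=colour(sh[0],'red');P=cloud(sh,m)
P=P[np.hypot(P[:,0]-626,P[:,1]-140)<36]
for lo,hi in((27,32.5),(33.5,39)):
    Q=P[(P[:,2]>lo)&(P[:,2]<hi)];(c,r)=cv2.minEnclosingCircle(Q[:,:2].astype(np.float32));print(lo,len(Q),c,2*r)
    x=Q-Q.mean(0);print(np.round(np.linalg.svd(x,full_matrices=False)[2][2],3))
E
```

```text
time: 7.9
tool_pos: [623.0, 139.9, 175.0]
tcp_rot: [-0.712, -3.057, 0.002]
contact_force: [0.3, 0.1, 0.9]
width: 1.0
grip_force: 0.0
time: 8.7
tool_pos: [677.6, 113.9, 175.1]
t 8.75 [677.8 113.8 175.2]
red:plug 0.84 px [253. 126.] outline@z [624.2 139.7  28. ] cloudcircle [624.8 139.4] diam 58 z [32. 37. 38.]
red:stand 0.89 px [254. 127.] outline@z [625.6 140.3  30. ] cloudcircle [626.7 139.7] diam 69 z [30. 31. 37.]
27 1064 (626.8169555664062, 139.64112854003906) 69.14105224609375
[ 0.001 -0.002  1.   ]
33.5 1734 (623.3582763671875, 137.42251586914062) 59.6616325378418
[ 0.003 -0.002  1.   ]
```

View pics/w5.png

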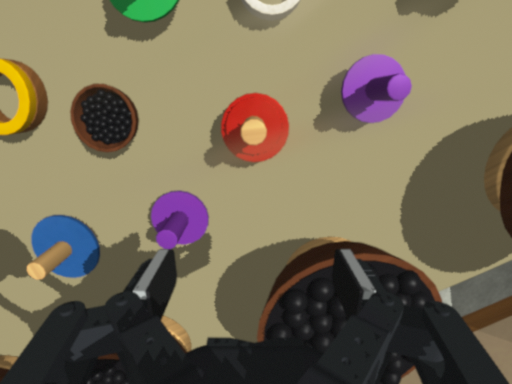

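```bash
python3 -m creep '-1 21.6 19.7 0 0; -1 21.6 19.7 0 0; -1 21.6 19.7 0 0; -1 21.6 19.7 0 0; -1 21.6 19.7 0 0; -1 21.6 19.7 0 0; -1 21.6 19.7 0 0; -1 21.6 19.7 0 0'; python3 w.py w6 yellow:plug;python3 go.py 571 386 38
```

```text
time: 9.7
tool_pos: [570.7, 386.7, 175.3]
tcp_rot: [0.709, 3.06, -0.001]
contact_force: [0.4, -0.2, 0.8]
width: 1.0
grip_force: 0.0
t 9.75 [571.3 385.5 175.2]
yellow:plug 0.71 px [254. 180.] outline@z [569.4 387.3  28. ] cloudcircle [570.1 387.7] diam 66 z [28. 29. 30.]
t 9.80 [571.7 384.8 175.2] w 1.00 shift [ 0.13  0.09 13.72] rows>= 3.0 x-axis [-0.897  0.442 -0.   ] z-axis [ 0.    -0.001 -1.   ]
```

```bash
python3 -m creep '-1 0.2 0.15 4 0; -1 0.2 0.15 8 0; -1 0.2 0.15 11.5 0; -1 0.2 0.15 13.7 0; -1 0.2 0.15 13.7 0; 1 0.2 0.15 13.7 0; 1 0.2 0.15 13.7 0; 1 0.2 0.15 13.7 0' 40;  python3 -m creep '1 0 0 0 0; 1 0 0 0 0; 1 0 0 0 0; 1 0 0 0 0; 1 0 0 0 0; 1 0 0 0 0; 1 0 0 -3 0; 1 0 0 -7 0' 40; python3 go.py 528 -117 170
```

```text
time: 10.6
tool_pos: [572.1, 388.6, 40.9]
tcp_rot: [0.713, 3.056, 0.005]
contact_force: [0.1, 0.1, 0.6]
width: 0.515
grip_force: 0.0
time: 11.4
tool_pos: [567.0, 386.3, 104.7]
tcp_rot: [-0.711, -3.053, 0.009]
contact_force: [1.0, 0.9, -0.2]
width: 0.246
grip_force: 39.4
t 11.40 [567.  386.3 104.7] w 0.25 shift [-18.71 -46.92  -6.29] rows>= 11.0 x-axis [-0.897  0.442  0.005] z-axis [-0.008 -0.004 -1.   ]
```

```bash
python3 -m creep '1 -1 -3 -4 0; 1 -9 -24 -6.5 0; 1 -9 -24 -6.5 0; 1 -9 -24 -6.5 0; 1 -9 -24 -6.5 0; 1 -9 -24 -6.5 0; 1 -9 -24 -6.5 0; 1 -9 -24 -6.5 0';python3 -m creep '1 -9.5 -23.1 0 0; 1 -9.5 -23.1 0 0; 1 -9.5 -23.1 0 0; 1 -9.5 -23.1 0 0; 1 -9.5 -23.1 0 0; 1 -9.5 -23.1 0 0; 1 -9.5 -23.1 0 0; 1 -9.5 -23.1 0 0' ; python3 w.py w7 yellow:stand; python3 go.py 474 -90 105
```

```text
time: 12.2
tool_pos: [544.5, 132.6, 172.9]
tcp_rot: [-0.715, -3.058, -0.001]
contact_force: [0.6, 0.4, -2.3]
width: 0.243
grip_force: 39.6
time: 13.0
tool_pos: [528.1, -114.6, 172.7]
tcp_rot: [-0.71, -3.059, -0.001]
contact_force: [-0.1, -0.1, -1.3]
width: 0.245
grip_force: 39.9
t 13.05 [ 528.1 -114.4  172.8]
yellow:stand 0.87 px [253. 123.] outline@z [472.  -87.7  30. ] cloudcircle [473.4 -87.9] diam 80 z [25. 31. 32.]
t 13.10 [ 528.1 -114.3  172.9] w 0.25 shift [ 5.93 -0.2   6.8 ] rows>= 2.0 x-axis [-0.898  0.44   0.001] z-axis [-0.001  0.001 -1.   ]
```

```bash
cat > n.py <<'E'
import sys
from h import *
from scipy.optimize import least_squares
col,sx,sy=sys.argv[1],float(sys.argv[2]),float(sys.argv[3]);ro={'red':35,'yellow':40,'green':45,'blue':50}[col]
sh=shot('wrist',sys.argv[4]);m=colour(sh[0],col);P=cloud(sh,m)
P=P[np.hypot(P[:,0]-sx,P[:,1]-sy)<ro+20]
F=P[P[:,2]>50];(c,r)=cv2.minEnclosingCircle(F[:,:2].astype(np.float32))
S=P[(P[:,2]>28)&(P[:,2]<34)][:,:2]
# outer + inner ring residual: area between ri and ro
def f(q):
    d=np.hypot(S[:,0]-q[0],S[:,1]-q[1]);return np.maximum(d-ro,0)+np.maximum(ro-8-d,0)
q=least_squares(f,[sx,sy]).x
s=monitor.observe();Rt=R.from_rotvec(s['tcp_rot']).as_matrix()
print('flange',np.round(c,1),'d %.0f'%(2*r),'ztop %.1f'%np.median(F[:,2]),'stand',np.round(q,1),len(S),'tcp',np.round(s['tool_pos'],1))
t=(Rt.T@np.r_[q-np.array(c),0])/10;print('shift plug->stand cm',np.round(t,2),'down to seat %.2f'%((np.median(F[:,2])-36)/10))
E
python3 -m creep '1 3 0 2 0; 1 6.1 0 5 0; 1 6.1 0 6.8 0; 1 6.1 0 6.8 0; 1 6.1 0 6.8 0; 1 6.1 0 6.8 0; 1 6.1 0 6.8 0; 1 6.1 0 6.8 0' | head -2;python3 n.py yellow 473 -87.8 w8;python3 n.py yellow 473 -87.8 w8b
```

```text
time: 13.9
tool_pos: [474.6, -89.7, 106.4]
flange [473.8 -89.3] d 66 ztop 95.7 stand [475.9 -89.2] 2010 tcp [474.2 -89.7 106.1]
shift plug->stand cm [-0.18  0.1   0.  ] down to seat 5.97
flange [473.4 -89.3] d 65 ztop 95.4 stand [475.8 -89.2] 2000 tcp [473.9 -89.7 105.9]
shift plug->stand cm [-0.21  0.11  0.  ] down to seat 5.94
```

```bash
python3 -m creep '1 0 0.1 0 0; 1 0 0.1 2 0; 1 0 0.1 3.5 0; 1 0 0.1 4.6 0; 1 0 0.1 5.3 0; 1 0 0.1 5.7 0; 1 0 0.1 5.9 0; 1 0 0.1 5.9 0'; python3 n.py yellow 473 -87.8 w9
```

```text
time: 14.8
tool_pos: [473.5, -88.6, 47.7]
tcp_rot: [-0.712, -3.058, 0.0]
contact_force: [-5.3, 0.7, 9.7]
width: 0.246
grip_force: 40.8
flange [467.2 -85.3] d 48 ztop 55.7 stand [473.2 -88. ] 2498 tcp [473.5 -88.6  47.7]
shift plug->stand cm [-0.66  0.02 -0.  ] down to seat 1.97
```

```bash
python3 -m creep '0.3 0 0 0 0; -1 0 0 0 0; -1 0 0 0 0; -1 0 0 0 0; -1 0 0 0 0; -1 0 0 -3 0; -1 0 0 -8 0; -1 0 0 -13 0'|head -5; cat > seat.py <<'E'
import sys
from h import *
col,sx,sy=sys.argv[1],float(sys.argv[2]),float(sys.argv[3]);ro={'red':35,'yellow':40,'green':45,'blue':50}[col]
sh=shot('wrist',sys.argv[4]);P=cloud(sh,colour(sh[0],col));P=P[np.hypot(P[:,0]-sx,P[:,1]-sy)<ro+6]
for lo,hi in((27,33),(33.5,45)):
    Q=P[(P[:,2]>lo)&(P[:,2]<hi)];print(len(Q),np.round(cv2.minEnclosingCircle(Q[:,:2].astype(np.float32)),1) if 0 else [np.round(v,1) for v in cv2.minEnclosingCircle(Q[:,:2].astype(np.float32))],'z',np.round(Q[:,2].mean(),1),'n',np.round(np.linalg.svd(Q-Q.mean(0),full_matrices=False)[2][2],3))
E
python3 seat.py yellow 473.5 -88 w10; python3 w.py w10b green:plug; python3 go.py 459 107 178
```

```text
time: 15.65
tool_pos: [472.5, -88.1, 176.6]
tcp_rot: [-0.712, -3.057, -0.0]
contact_force: [0.5, -0.0, -0.1]
width: 1.005
1135 [array([473.2, -87.5]), np.float64(39.8)] z 30.9 n [-0.004  0.002  1.   ]
2195 [array([473.5, -87.7]), np.float64(33.0)] z 37.1 n [-0.003  0.     1.   ]
t 15.75 [479.7 -90.1 183.9]
green:plug 0.85 px [416.  76.] outline@z [456. 108.  28.] cloudcircle [456.7 107.6] diam 75 z [28. 29. 30.]
t 15.80 [477.3 -89.4 180.6] w 1.00 shift [10.32 16.81  0.19] rows>= 4.0 x-axis [-0.897  0.442 -0.01 ] z-axis [ 0.01  -0.003 -1.   ]
```

View pics/w10.png

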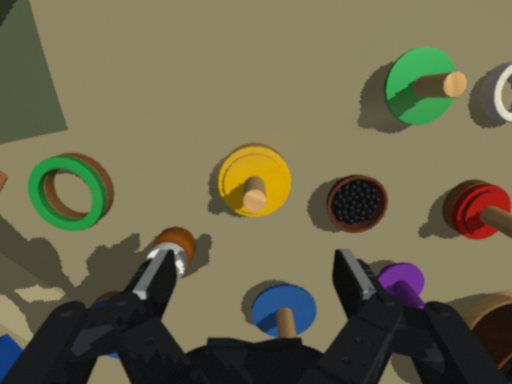

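```bash
python3 -m creep '-1 10 16.9 0 0; -1 10 16.9 0 0; -1 10 16.9 0 0; -1 10 16.9 0 0; -1 10 16.9 0 0; -1 10 16.9 0 0; -1 10 16.9 0 0; -1 10 16.9 0 0'|head -2; python3 w.py w11 green:plug;python3 go.py 459 107 38
```

```text
time: 16.6
tool_pos: [458.5, 106.0, 175.6]
t 16.65 [458.6 106.  175.8]
green:plug 0.80 px [256. 179.] outline@z [456.9 108.9  28. ] cloudcircle [457.8 108.5] diam 74 z [28. 29. 30.]
t 16.70 [458.8 106.  176. ] w 1.00 shift [ 0.02  0.1  13.8 ] rows>= 3.0 x-axis [-0.896  0.444  0.   ] z-axis [-0. -0. -1.]
```

```bash
python3 -m creep '-1 0.2 0.2 4 0; -1 0.2 0.2 8 0; -1 0.2 0.2 11.5 0; -1 0.2 0.2 13.7 0; -1 0.2 0.2 13.7 0; 1 0.2 0.2 13.7 0; 1 0.2 0.2 13.7 0; 1 0.2 0.2 13.7 0' 45|head -2;  python3 -m creep '1 0 0 0 0; 1 0 0 0 0; 1 0 0 0 0; 1 0 0 0 0; 1 0 0 0 0; 1 0 0 0 0; 1 0 0 -3 0; 1 0 0 -7 0' 45; python3 go.py 446 -315 172
```

```text
time: 17.5
tool_pos: [459.6, 110.1, 41.0]
time: 18.3
tool_pos: [454.5, 109.6, 107.4]
tcp_rot: [-0.711, -3.053, 0.004]
contact_force: [1.3, -0.8, -1.9]
width: 0.248
grip_force: 44.2
t 18.30 [454.5 109.6 107.4] w 0.25 shift [-17.96 -38.5   -6.42] rows>= 9.0 x-axis [-0.897  0.442  0.006] z-axis [-0.008 -0.001 -1.   ]
```

```bash
python3 -m creep '1 -1 -2 -5 0; 1 -9 -19 -6.5 0; 1 -9 -19 -6.5 0; 1 -9 -19 -6.5 0; 1 -9 -19 -6.5 0; 1 -9 -19 -6.5 0; 1 -9 -19 -6.5 0; 1 -9 -19 -6.5 0'|head -2;python3 -m creep '1 -8.7 -19.5 0 0; 1 -8.7 -19.5 0 0; 1 -8.7 -19.5 0 0; 1 -8.7 -19.5 0 0; 1 -8.7 -19.5 0 0; 1 -8.7 -19.5 0 0; 1 -8.7 -19.5 0 0; 1 -8.7 -19.5 0 0'|head -2 ; python3 w.py w12 green:stand; python3 go.py 392 -289 105
```

```text
time: 19.1
tool_pos: [453.7, -99.2, 173.5]
time: 19.9
tool_pos: [446.4, -311.1, 173.6]
t 19.95 [ 446.5 -311.3  173.8]
green:stand 0.90 px [249. 124.] outline@z [ 389.  -288.1   30. ] cloudcircle [ 390.6 -288.9] diam 88 z [30. 31. 32.]
t 20.00 [ 446.6 -311.6  174. ] w 0.24 shift [ 5.89 -0.38  6.91] rows>= 2.0 x-axis [-0.898  0.44   0.001] z-axis [-0.001  0.001 -1.   ]
```

```bash
python3 -m creep '1 3 -0.2 2 0; 1 6 -0.4 5 0; 1 6 -0.4 6.8 0; 1 6 -0.4 6.8 0; 1 6 -0.4 6.8 0; 1 6 -0.4 6.8 0; 1 6 -0.4 6.8 0; 1 6 -0.4 6.8 0' | head -2;python3 n.py green 390.3 -288.6 w13;python3 go.py 390.3 -288.6 46
```

```text
time: 20.8
tool_pos: [391.9, -291.4, 107.4]
flange [ 390.4 -290.7] d 75 ztop 96.4 stand [ 393.5 -290.2] 2002 tcp [ 391.6 -291.3  107.1]
shift plug->stand cm [-0.25  0.18  0.  ] down to seat 6.04
t 20.85 [ 391.6 -291.3  107.1] w 0.24 shift [0.25 0.18 6.11] rows>= 2.0 x-axis [-0.897  0.442 -0.002] z-axis [ 0.001 -0.001 -1.   ]
```

View pics/w13.png

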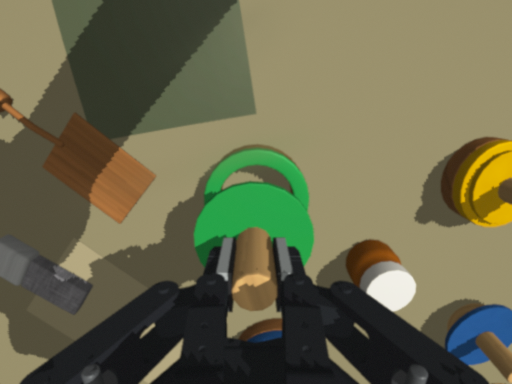

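```bash
python3 -m creep '1 0 0.15 0 0; 1 0 0.15 2 0; 1 0 0.15 3.5 0; 1 0 0.15 4.6 0; 1 0 0.15 5.3 0; 1 0 0.15 5.7 0; 1 0 0.15 6 0; 1 0 0.15 6 0'
```

```text
time: 21.65
tool_pos: [391.5, -289.6, 48.1]
tcp_rot: [-0.712, -3.059, -0.001]
contact_force: [-4.2, 2.0, 10.9]
width: 0.247
grip_force: 45.9
```

Same signature as the other seats; release. Then rise, check, and head for blue.

```bash
python3 -m creep '0.3 0 0 0 0; -1 0 0 0 0; -1 0 0 0 0; -1 0 0 0 0; -1 0 0 0 0; -1 0 0 -3 0; -1 0 0 -8 0; -1 0 0 -13 0'|head -2; python3 seat.py green 391 -289 w14; python3 go.py 651 -133 178
```

```text
time: 22.45
tool_pos: [390.5, -288.5, 176.6]
1098 [array([ 390.6, -288.9]), np.float64(44.2)] z 31.0 n [ 0.     0.001 -1.   ]
3041 [array([ 391. , -288.8]), np.float64(38.0)] z 37.0 n [-0.002  0.     1.   ]
t 22.50 [ 395.8 -292.9  186.3] w 1.00 shift [-15.82  25.63   0.95] rows>= 7.0 x-axis [-0.897  0.442 -0.014] z-axis [ 0.011 -0.009 -1.   ]
```

```bash
python3 -m creep '-1 -16.4 25.5 0 0; -1 -16.4 25.5 0 0; -1 -16.4 25.5 0 0; -1 -16.4 25.5 0 0; -1 -16.4 25.5 0 0; -1 -16.4 25.5 0 0; -1 -16.4 25.5 0 0; -1 -16.4 25.5 0 0'|head -2; python3 w.py w15 blue:plug;python3 go.py 651 -133 38
```

```text
time: 23.3
tool_pos: [651.7, -131.9, 175.2]
t 23.35 [ 650.5 -132.8  175.2]
blue:plug 0.75 px [253. 179.] outline@z [ 649.3 -131.5   28. ] cloudcircle [ 650.4 -132.2] diam 84 z [28. 29. 30.]
t 23.40 [ 650.  -133.4  175.4] w 1.00 shift [-0.1   0.1  13.74] rows>= 3.0 x-axis [-0.897  0.442  0.002] z-axis [-0.002 -0.    -1.   ]
```

View pics/w15.png

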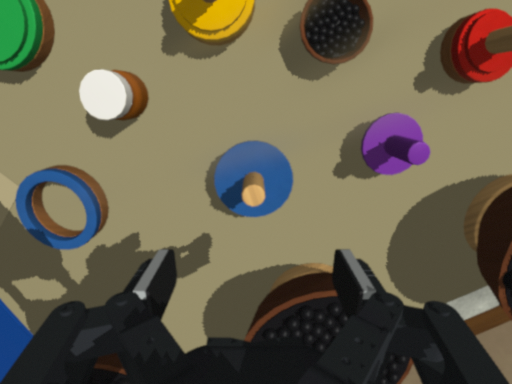

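```bash
python3 -m creep '-1 0.1 0.1 4 0; -1 0.1 0.1 8 0; -1 0.1 0.1 11.5 0; -1 0.1 0.1 13.7 0; -1 0.1 0.1 13.7 0; 1 0.1 0.1 13.7 0; 1 0.1 0.1 13.7 0; 1 0.1 0.1 13.7 0' 50|head -2;  python3 -m creep '1 0 0 0 0; 1 0 0 0 0; 1 0 0 0 0; 1 0 0 0 0; 1 0 0 0 0; 1 0 0 0 0; 1 0 0 -3 0; 1 0 0 -7 0' 50; python3 go.py 637 -383 172
```

```text
time: 24.2
tool_pos: [652.5, -132.5, 41.9]
time: 25.0
tool_pos: [647.2, -130.6, 105.7]
tcp_rot: [-0.711, -3.051, -0.001]
contact_force: [0.2, -0.2, -3.5]
width: 0.241
grip_force: 49.3
t 25.00 [ 647.2 -130.6  105.7] w 0.24 shift [-10.18 -23.11  -6.69] rows>= 6.0 x-axis [-0.897  0.442  0.009] z-axis [-0.009  0.003 -1.   ]
```

```bash
python3 -m creep '1 -1 -2 -5 0; 1 -11 -23 -6.5 0; 1 -11 -23 -6.5 0; 1 -11 -23 -6.5 0; 1 -11 -23 -6.5 0; 1 -11 -23 -6.5 0; 1 -11 -23 -6.5 0; 1 -11 -23 -6.5 0'|head -2; python3 w.py w16 blue:stand; python3 go.py 582 -356 105
```

```text
time: 25.8
tool_pos: [646.8, -386.9, 172.7]
t 25.85 [ 647.1 -385.6  172.6]
blue:stand 0.76 px [253. 110.] outline@z [ 579.2 -354.    30. ] cloudcircle [ 581. -355.] diam 98 z [30. 31. 32.]
t 25.90 [ 647.4 -384.9  172.8] w 0.25 shift [ 7.12 -0.3   6.8 ] rows>= 2.0 x-axis [-0.897  0.441  0.003] z-axis [-0.002  0.002 -1.   ]
```

```bash
python3 -m creep '1 3.5 -0.1 2 0; 1 7.3 -0.2 5 0; 1 7.3 -0.2 6.8 0; 1 7.3 -0.2 6.8 0; 1 7.3 -0.2 6.8 0; 1 7.3 -0.2 6.8 0; 1 7.3 -0.2 6.8 0; 1 7.3 -0.2 6.8 0' | head -2;python3 n.py blue 580.7 -354.8 w17;python3 go.py 580.7 -354.8 46
```

```text
time: 26.7
tool_pos: [583.1, -357.1, 108.0]
flange [ 575.3 -364.1] d 104 ztop 96.3 stand [ 584.9 -356.5] 1497 tcp [ 582.6 -356.8  107.5]
shift plug->stand cm [-0.52  1.1   0.  ] down to seat 6.03
t 26.75 [ 582.6 -356.8  107.5] w 0.25 shift [0.27 0.1  6.15] rows>= 2.0 x-axis [-0.897  0.442 -0.002] z-axis [ 0.002 -0.001 -1.   ]
```

View pics/w17.png

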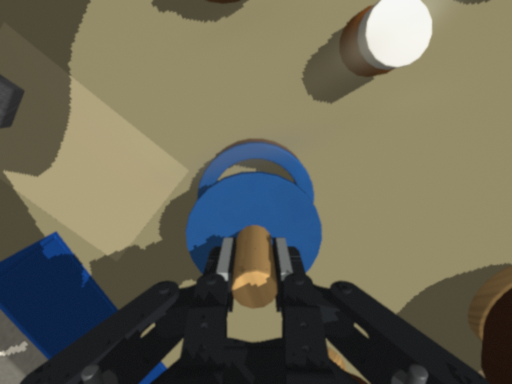

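```bash
python3 - <<'E'
from h import *
sh=shot('top');m=colour(sh[0],'blue');m[:, :440]=0;P=cloud(sh,m)
d=np.hypot(P[:,0]-581,P[:,1]+355);print(P[d.argmin()],d.min(),np.percentile(P[:,2],[2,50,98]))
E
python3 -m creep '1 0.1 0.1 0 0; 1 0.1 0.1 2 0; 1 0.1 0.1 3.5 0; 1 0.1 0.1 4.6 0; 1 0.1 0.1 5.3 0; 1 0.1 0.1 5.7 0; 1 0.1 0.1 6 0; 1 0.1 0.1 6 0'
```

```text
[ 589.09468425 -558.00411199   56.01658345] 203.1654335701565 [20.63105308 74.90230455 92.98473569]
time: 27.6
tool_pos: [580.7, -354.9, 48.9]
tcp_rot: [-0.712, -3.058, -0.001]
contact_force: [-5.9, 1.7, 8.5]
width: 0.246
grip_force: 50.2
```

```bash
python3 -m creep '0.3 0 0 0 0; -1 0 0 0 0; -1 0 0 0 0; -1 0 0 0 0; -1 0 0 0 0; -1 0 0 -3 0; -1 0 0 -8 0; -1 0 0 -13 0'|head -2; python3 -m creep '-1 10 0 0 0; -1 10 0 0 0; -1 10 0 0 0; -1 10 0 0 0; -1 10 0 0 0; -1 10 0 0 0; -1 10 0 0 0; -1 10 0 0 0' |head -2; python3 -m creep '-1 -10 0 0 0; -1 -10 0 0 0; -1 -10 0 0 0; -1 -10 0 0 0; -1 -10 0 0 0; -1 -10 0 0 0; -1 -10 0 0 0; -1 -10 0 0 0' |head -2;python3 seat.py blue 581 -355 w18; python3 - <<'E'
from h import *
shot('top','top1')
E
```

```text
time: 28.4
tool_pos: [580.1, -354.1, 175.9]
time: 29.2
tool_pos: [492.2, -311.2, 176.3]
time: 30.0
tool_pos: [580.6, -354.7, 177.1]
1005 [array([ 581.4, -355. ]), np.float64(49.1)] z 31.0 n [ 0.002  0.    -1.   ]
3571 [array([ 579.3, -353.9]), np.float64(43.0)] z 37.0 n [-0.001  0.001  1.   ]
```

View pics/top1.png

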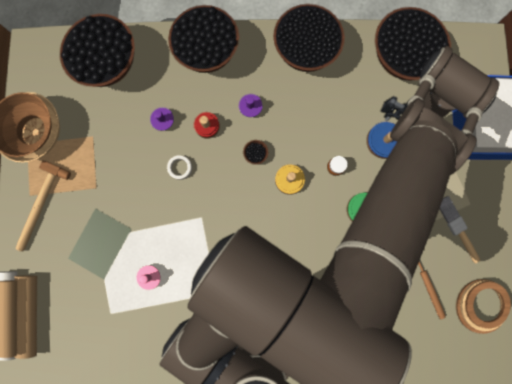

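View pics/w18.png

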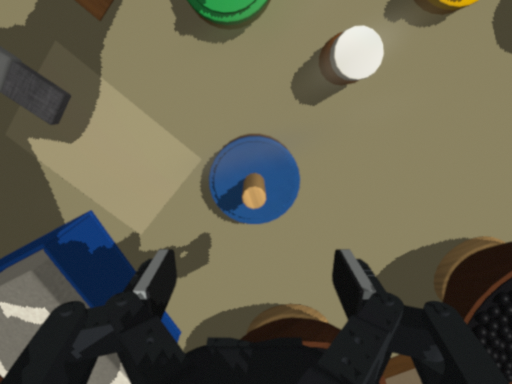

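All four plugs show upright and level in the pictures: red (207,124) and yellow (290,178) in the top view, blue (255,180) in the wrist view, and green earlier in w14. The bowl (255,152) and jar (338,165) haven't moved. I'm handing the job in.

```bash
python3 -c "
from cell import workorder;print(workorder.close_job())"
```

```text
the job is handed in; nothing more can be done
None
```

All four plugs are in the ring stands of their own colour, measured upright with level flanges at the expected height (about 30 s of the 106 s used); the bowl, jar and look-alikes were left where they stood, and the job is handed in.

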